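# Casts back on the setters of their own clay

### The job

The four fresh slip casts have been put on the wrong firing setters: swap them round so that each stands upright inside the rim of the setter made of its own clay (same colour), because the two must shrink together. The casts are fragile and plaster crumbs spoil them, so set them down gently, never tip or drop one or put one on the bare bench; the plywood bat is clean and free for setting one aside. Do not bump the freshly poured, banded plaster mould out of place.

Things in the scene. Friction and masses are not known exactly. Their poses are not given: they have to be found in the camera images.
- cast_white: unfired slip-cast tumbler of white clay: slightly flared, 54 mm across at the foot, 60 mm at the rim, 88 mm tall (about 57 mm across at half height). Hollow mouth up, standing upright. Origin: centre of its underside; z up; round, so its yaw means nothing. About 0.15 kg. At the start it stands on a setter of another clay.
- cast_terracotta: unfired slip-cast jar of red-brown terracotta clay: foot 54 mm across, straight belly 62 mm across from 18 to 56 mm above the foot, mouth 52 mm across, 76 mm tall. Hollow mouth up, standing upright. Origin: centre of its underside; z up; round, so its yaw means nothing. About 0.15 kg. At the start it stands on a setter of another clay.
- cast_blue: unfired slip-cast straight beaker of blue clay: 56 mm across, 82 mm tall. Hollow mouth up, standing upright. Origin: centre of its underside; z up; round, so its yaw means nothing. About 0.15 kg. At the start it stands on a setter of another clay.
- cast_green: unfired slip-cast bud vase of green clay: foot 54 mm across, straight belly 60 mm across from 12 to 56 mm above the foot, above it a narrow neck 28 mm across, 100 mm tall. Mouth up, standing upright. Origin: centre of its underside; z up; round, so its yaw means nothing. About 0.15 kg. At the start it stands on a setter of another clay.
- setter_white: firing setter of white clay: a round disc 100 mm across and 10 mm thick, 0.25 kg, lying loose on the bench top, with a low rim on it (inner diameter 82 mm, its top 13.5 mm above the bench). Its floor, on which a cast stands, is 10 mm above the bench. Origin: centre of the underside, at bench height; z up. At the start a cast of another clay stands on it, near its middle.
- setter_terracotta: firing setter of red-brown terracotta clay: a round disc 100 mm across and 10 mm thick, 0.25 kg, lying loose on the bench top, with a low rim on it (inner diameter 82 mm, its top 13.5 mm above the bench). Its floor, on which a cast stands, is 10 mm above the bench. Origin: centre of the underside, at bench height; z up. At the start a cast of another clay stands on it, near its middle.
- setter_blue: firing setter of blue clay: a round disc 100 mm across and 10 mm thick, 0.25 kg, lying loose on the bench top, with a low rim on it (inner diameter 82 mm, its top 13.5 mm above the bench). Its floor, on which a cast stands, is 10 mm above the bench. Origin: centre of the underside, at bench height; z up. At the start a cast of another clay stands on it, near its middle.
- setter_green: firing setter of green clay: a round disc 100 mm across and 10 mm thick, 0.25 kg, lying loose on the bench top, with a low rim on it (inner diameter 82 mm, its top 13.5 mm above the bench). Its floor, on which a cast stands, is 10 mm above the bench. Origin: centre of the underside, at bench height; z up. At the start a cast of another clay stands on it, near its middle.
- bat: spare plywood bat: a plain square board 130 x 130 mm, 12 mm thick, 0.2 kg, lying loose on the bench top, empty at the start. Origin: centre of its underside, at bench height; z up; x and y along its edges.
- mould: freshly poured two-part plaster mould, an off-white block with two black rubber bands round it, 110 x 118 mm and 95 mm tall, 1.4 kg, loose. Origin: centre of its underside; z up. Not to be bumped.
Mind the look-alikes: they are no part of the job. Of the things like the setter_blue, leave any that is yellow; of the rest the larger one is meant.

How it is judged:
At the end, for the whole second after the job is handed in: Each cast stands on the setter of its own colour: centre within 15 mm of the setter's centre, its foot on the setter's floor (7 to 12.5 mm above the setter's underside), upright within 0.08 rad, at rest (under 20 mm/s) and released (horizontal distance between cast_white and setter_white below 0.015 m and z of cast_white in the frame of setter_white between 0.007 and 0.0125 m and angle between each of cast_white, cast_terracotta, cast_blue, cast_green's own z axis and vertical below 0.08 rad and linear speed of each of cast_white, cast_terracotta, cast_blue, cast_green below 0.02 m/s and horizontal distance between cast_terracotta and setter_terracotta below 0.015 m and z of cast_terracotta in the frame of setter_terracotta between 0.007 and 0.0125 m and horizontal distance between cast_blue and setter_blue below 0.015 m and z of cast_blue in the frame of setter_blue between 0.007 and 0.0125 m and horizontal distance between cast_green and setter_green below 0.015 m and z of cast_green in the frame of setter_green between 0.007 and 0.0125 m); the robot touches nothing.
It fails at once if a cast was stood or laid on the bare bench (height (world z) of any of cast_white, cast_terracotta, cast_blue, cast_green below 0.006 m).
It fails at once if a cast was tipped over (angle between any of cast_white, cast_terracotta, cast_blue, cast_green's own z axis and vertical above 0.8 rad).
It fails at once if a cast was dropped from more than about 2 cm or flung ((contact force between cast_white and the fingers below 0.1 N and linear speed of cast_white above 0.65 m/s) or (contact force between cast_terracotta and the fingers below 0.1 N and linear speed of cast_terracotta above 0.65 m/s) or (contact force between cast_blue and the fingers below 0.1 N and linear speed of cast_blue above 0.65 m/s) or (contact force between cast_green and the fingers below 0.1 N and linear speed of cast_green above 0.65 m/s)).
It fails at once if the freshly poured mould was shifted by more than 10 mm (distance of mould from where it was at the start of the episode above 0.01 m).
It also fails if it takes over 131 s, if anything falls off the work surface, if the arm or the gripper's body presses on something with over 40 N, if the wrist force passes 120 N, or if a joint passes its speed limit or range.

### The arm

A 6-joint arm with a two-finger parallel gripper is mounted at the origin on the work surface. World frame = base frame: x ahead of the robot, y to its left, z up, the work surface at z = 0. Lengths are in m, angles in rad, forces in N, time in s.
With the tool pointing down it reaches from about 0.325 to 0.85 m from the base axis. Payload 15.5 kg.
Tool frame: the origin (TCP) lies between the finger pads; the fingertips stand 17 mm ahead of it and the grasp point (between the pads) lies 2 mm behind it; z points along the fingers, y is the line along which they close (so a half turn about z gives the same grasp; the last joint's range is limited). The gripper opens to 91 mm and grips with 3 to 60 N. Pads are 32 mm wide; open, the fingers measure 118 mm over their backs; the gripper's body (76 mm by 178 mm) begins 60 mm behind the grasp point.
Start: joints at [-1.204, 0.494, 1.345, -0, 1.302, -0.096], TCP at [0.279, -0.559, 0.231] pointing down, gripper open.
Joint ranges: [-2.91, 2.91], [-0.82, 2.16], [0.22, 2.67], [-1.22, 4.37], [0.12, 2.79], [-3.08, 3.08]. Speed limits (rad/s): [1.89, 1.89, 2.57, 3.01, 3.01, 3.01].

### API

Orientations are given as a 3x3 rotation matrix whose columns are the frame's x, y, z axes.
In Python, from workcell import bot gives the robot as it stands.
- The arm moves only by the tool tcp_steps, called after "Request:" as name(argument=value, ...) on one line, values as JSON. Schema: {"type":"object","properties":{"plan":{"type":"array","items":{"type":"number"},"minItems":4,"maxItems":40},"finger_gap":{"type":"number"},"only":{"type":"string"},"quiet":{"type":"boolean"},"lines":{"type":"string"}},"required":["plan"],"additionalProperties":false}. plan is one flat list of numbers that holds 1 to 10 rows one after another, with no inner brackets; each row has 4 numbers: dx, dy, dz in m, then a turn about the tool's z in rad; each row is the pose to reach, as a shift and turn from the pose commanded when the call began, along the tool's axes at that moment; what a row does not reach only later rows make up. A row lasts 1/12 s, in which the tool goes at most 0.0417 m and 0.125 rad, less where a joint would pass 70% of its speed; a pose out of reach is approached as far as the arm can. finger_gap is the opening from 0.0 (shut) to 1.0 (fully open), set as the call begins (left out keeps the last). The fingers move at their own pace and stop on an object; the grip force is fixed at half the most. Time passes only in rows, so rows that do not move let the fingers close. The tool returns the time, the measured TCP pose, the force, the opening and the grip force at its end. only (a regular expression) keeps the lines of the reply that match it, lines (a string "A,B") keeps lines A to B, and quiet returns only ok. Input that does not fit is refused with a message, and nothing moves.
- bot.observe(): the state, without advancing time (a new reading comes with each control period).
- bot.capture(name): name is "scene" or "top" or "wrist"; returns the picture (400x640x3 uint8, blue, green, red); there is no depth.
- bot.calibration(name): a dict with "intrinsics" (3x3 intrinsics, pixels), "R" (3x3) and "t" (3): a world point X has camera coordinates R X + t. Camera axes: x right, y down, z forward; pixel columns grow to the right and rows downward; lengths in m; the calibration is good to about 2 mm. A picture is of the moment at which its call begins: read the wrist's pose just before it. calibration takes no time and is no camera call; for the wrist camera it gives the pose at the moment of the call.
- bot.job_done(): hands the job in; it is judged then, once.
The state is a dict: "time": time; "joint_pos": joint angles; "joint_vel": joint speeds; "effort": joint torques, N m; "ee_pos": TCP position; "tool_rot": TCP orientation; "ft_force": force on the tool from outside, world axes, zero at the start; "wrist_torque": the same for the moment, N m; "opening": opening from 0.0 (shut) to 1.0 (fully open); "grasp_force": force on a finger pad.
Only numpy, scipy, OpenCV 4.12 (cv2) and the standard library are available. Lean on these libraries where they do the work, as an engineer would, in place of code of your own. Each camera call takes 0.05 s, during which the arm holds its last target. There are 200 camera calls.

## Working session

There is one attempt and no reset: what is moved stays moved. The work goes in short steps, Python scripts to look and compute and a tool call to move; the robot and the scene stay as the last step left them, time stands still between calls to the robot, and variables do not carry over. Pictures are saved under pics/ and viewed, at most 14 in all, crops included, and the job is handed in when it is done.

```bash
ls; mkdir -p pics
```

Run:
```python
from workcell import bot
import cv2,numpy as np
s=bot.observe();print(s)
for n in("scene","top"):
    cv2.imwrite(f"pics/{n}0.png",bot.capture(n))
    c=bot.calibration(n);print(n,np.round(c["intrinsics"],1).tolist(),np.round(c["R"],3).tolist(),np.round(c["t"],3))
```

```text
pics
{'time': 0.0, 'joint_pos': array([-1.20351644e+00,  4.94220879e-01,  1.34613413e+00, -8.29071822e-06,
        1.30254846e+00, -9.55420406e-02]), 'joint_vel': array([ 0.00174997, -0.00053675, -0.00048884,  0.00032004, -0.00059059,
       -0.00087323]), 'effort': array([-5.77862986e-03, -8.78822351e+01, -3.81848216e+01,  7.04937545e-02,
        5.32372459e-02, -7.71151940e-05]), 'ee_pos': array([ 0.27888692, -0.55890337,  0.23031382]), 'tool_rot': array([[ 8.94795185e-01,  4.46476592e-01, -4.78147666e-04],
       [ 4.46476833e-01, -8.94794361e-01,  1.22052736e-03],
       [ 1.17093061e-04, -1.30560386e-03, -9.99999141e-01]]), 'ft_force': array([-0.44359277,  0.30142673,  0.04451455]), 'wrist_torque': array([-0.00737279, -0.00196021,  0.03795836]), 'grasp_force': 0.0, 'opening': 0.9997713510522466}
scene [[476.0, 0.0, 328.6], [0.0, 476.0, 191.4], [0.0, 0.0, 1.0]] [[0.891, 0.455, -0.012], [0.342, -0.687, -0.641], [-0.3, 0.566, -0.768]] [-0.593 -0.132  1.196]
top [[381.5, 0.0, 322.0], [0.0, 381.5, 201.3], [0.0, 0.0, 1.0]] [[-0.005, -1.0, 0.006], [-0.986, 0.004, -0.165], [0.165, -0.006, -0.986]] [0.081 0.611 0.844]
```

View pics/scene0.png

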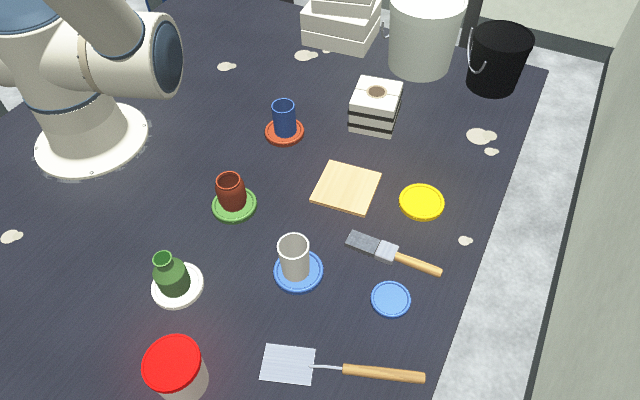

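View pics/top0.png

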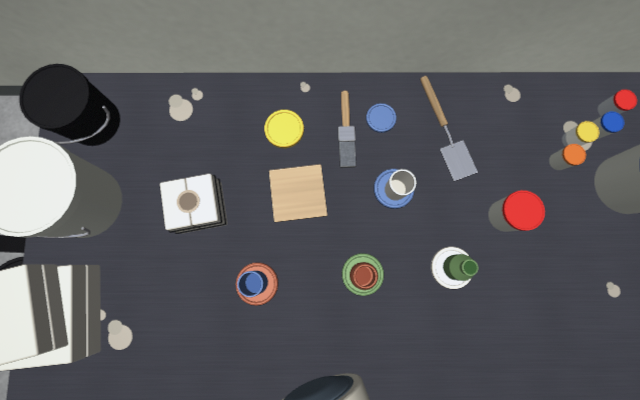

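Blue cast stands on the terracotta setter, terracotta on green, green on white, and white on a blue one. The things like setter_blue in the top view are yellow disc (284,128), small blue disc (381,117) and large blue disc (394,188). The large blue one with the cast on it fits ("not yellow, the larger one"). I'll confirm that in a crop.

Run:
```python
import cv2,numpy as np
t=cv2.imread("pics/top0.png");s=cv2.imread("pics/scene0.png")
def cr(im,u,v,h=33):return cv2.resize(im[v-h:v+h,u-h:u+h],(200,200),interpolation=cv2.INTER_CUBIC)
a=np.hstack([cr(t,*p) for p in[(256,284),(363,275),(457,268),(397,188)]])
b=np.hstack([cr(s,*p) for p in[(284,120),(233,195),(176,280),(297,265)]])
c=np.hstack([cv2.resize(t[80:230,200:500],(400,200)),cv2.resize(s[170:330,270:590],(400,200))])
cv2.imwrite("pics/m1.png",np.vstack([a,b,c]))
h=cv2.cvtColor(t,cv2.COLOR_BGR2HSV);hs=cv2.cvtColor(s,cv2.COLOR_BGR2HSV)
for n,p in dict(bs=(380,203),bsmall=(381,117),bcast=(253,284),ts=(270,284),tc=(364,277),gs=(350,275),gc=(460,265),ws=(440,268),wc=(410,190)).items():print(n,h[p[1],p[0]])
for n,p in dict(bs=(300,287),bcast=(284,125),ts=(270,136),tc=(230,195),gs=(240,215),gc=(172,278),ws=(190,300),wc=(296,265)).items():print(n,hs[p[1],p[0]])
```

```text
bs [113  74  72]
bsmall [110 109 198]
bcast [110 130 172]
ts [  8 118 218]
tc [  6 148 155]
gs [  7 139  86]
gc [50 82 78]
ws [105   6 244]
wc [ 25  11 139]
bs [105 106 244]
bcast [110 128 118]
ts [  9 151 229]
tc [  8 149 123]
gs [ 51  94 215]
gc [ 51  90 170]
ws [ 30   1 255]
wc [ 26  11 165]
```

View pics/m1.png

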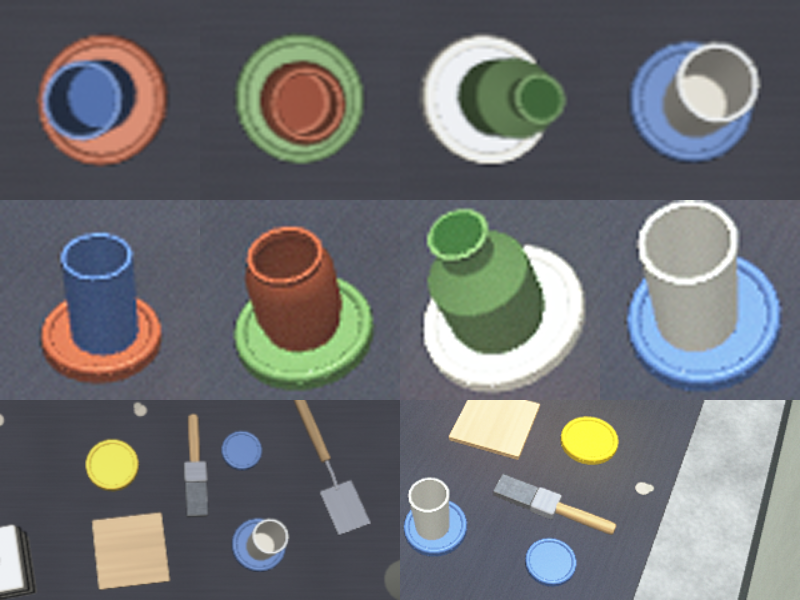

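The crops confirm it: setter_blue is the large blue disc under the white cast; the other blue disc is clearly smaller and the other is yellow. Now I'll measure rim and mouth ellipses in both views and triangulate.

Create geo.py:
```python
import cv2,numpy as np
from workcell import bot
def ray(cal,u,v):
    d=np.linalg.solve(np.array(cal["intrinsics"]),[u,v,1.]);R=np.array(cal["R"])
    return -R.T@np.array(cal["t"]),R.T@d
def onplane(cal,u,v,z):
    c,d=ray(cal,u,v);return c+d*(z-c[2])/d[2]
def tri(ca,pa,cb,pb):
    (c1,d1),(c2,d2)=ray(ca,*pa),ray(cb,*pb)
    s=np.linalg.lstsq(np.c_[d1,-d2],c2-c1,rcond=None)[0]
    p,q=c1+s[0]*d1,c2+s[1]*d2
    return (p+q)/2,np.linalg.norm(p-q)
def ell(im,seed,lo=.85,hi=1.15,n=3):
    """ellipse through the Canny edges near a seed (cx,cy,ax,ay)"""
    f=4;g=cv2.resize(im,None,fx=f,fy=f,interpolation=cv2.INTER_CUBIC)
    e=np.zeros(g.shape[:2],np.uint8)
    for k in range(3):e|=cv2.Canny(cv2.GaussianBlur(g[...,k],(0,0),3),15,40)
    v,u=np.nonzero(e);P=np.c_[(u+.5)/f-.5,(v+.5)/f-.5]
    cx,cy,a,b=seed;th=0
    for i in range(n):
        c,s=np.cos(th),np.sin(th);Q=(P-[cx,cy])@np.array([[c,-s],[s,c]])
        r=np.hypot(Q[:,0]/a,Q[:,1]/b);S=P[(r>lo)&(r<hi)]
        (cx,cy),(d1,d2),t=cv2.fitEllipseAMS(S.astype(np.float32));a,b,th=d1/2,d2/2,np.radians(t)
        lo,hi=(1+lo)/2,(1+hi)/2
    return (cx,cy),(round(a,1),round(b,1)),len(S)
```

Create meas.py:
```python
from geo import *
t=cv2.imread("pics/top0.png");s=cv2.imread("pics/scene0.png")
ct,cs=bot.calibration("top"),bot.calibration("scene")
C=dict(blue=((250.7,284,12.7,12.7),(283,105.5,11.5,7.5)),terra=((364.5,275.7,12,12),(228,180.2,12.7,9)),
 green=((469.9,267.3,8.3,8.3),(162.1,258.6,10,8)),white=((402.9,182.1,13.3,13.3),(293,245.9,16.5,13)))
S=dict(s_terra=((257,284,20.8,20.8),(284.5,129.5,19.5,13.5)),s_green=((363,274.6,20.5,20.5),(234,203.5,22,17)),
 s_white=((452.5,267.8,20.5,20.5),(177.5,285,26,21.5)),s_blue=((394,188,19.5,19.5),(298.5,269,25,20.5)))
for n,(a,b) in {**C,**S}.items():
    k=(.9,1.1) if n[1]=='_' else (.8,1.2)
    A,B=ell(t,a,*k),ell(s,b,*k)
    p,g=tri(ct,A[0],cs,B[0])
    h=.0135 if n[1]=='_' else dict(blue=.092,terra=.086,green=.110,white=.098)[n]
    print(n,np.round(A[0],1),A[1:],np.round(B[0],1),B[1:],"tri",np.round(p,4),"gap",round(g,4),"planes",np.round(onplane(ct,*A[0],h)[:2],4),np.round(onplane(cs,*B[0],h)[:2],4))
def blob(im,seed,tol):
    d=np.abs(im.astype(int)-im[seed[1],seed[0]].astype(int)).max(2)<tol
    _,l=cv2.connectedComponents(d.astype(np.uint8));return cv2.minAreaRect(np.argwhere(l==l[seed[1],seed[0]])[:,::-1].astype(np.float32))
A,B=[blob(i,q,35) for i,q in((t,(298,193)),(s,(346,187)))]
print("bat",A,B,tri(ct,A[0],cs,B[0]),np.round(onplane(ct,*A[0],.012),4),np.round(onplane(cs,*B[0],.012),4))
for u,v in((160,182),(214,174),(222,224),(166,230)):print("mould corner",np.round(onplane(ct,u,v,.095),3))
```

```bash
python3 meas.py
```

```text
blue [249.5 283.7] ((13.1, 13.4), 490) [282.4 105. ] ((8.0, 11.9), 384) tri [0.4245 0.2353 0.0893] gap 0.0016 planes [0.4253 0.2353] [0.4258 0.232 ]
terra [365.4 275.8] ((12.4, 13.4), 415) [227.9 180. ] ((9.6, 13.0), 266) tri [ 0.4403 -0.0159  0.0831] gap 0.0005 planes [ 0.4405 -0.0154] [ 0.442  -0.0179]
green [469.8 267.1] ((8.2, 8.7), 356) [161.5 257.9] ((8.1, 10.6), 262) tri [ 0.4577 -0.2366  0.1086] gap 0.0017 planes [ 0.4584 -0.2354] [ 0.4579 -0.2376]
white [402.5 181.7] ((13.0, 13.8), 491) [292.6 245.5] ((13.8, 16.6), 463) tri [ 0.6471 -0.103   0.0956] gap 0.0018 planes [ 0.6472 -0.1019] [ 0.6473 -0.1049]
s_terra [256.1 283.5] ((20.2, 21.0), 1153) [283.8 130. ] ((13.3, 19.4), 572) tri [0.4211 0.2344 0.0082] gap 0.0015 planes [0.4219 0.2341] [0.4238 0.2292]
s_green [362.4 274.1] ((20.3, 20.8), 1154) [233.5 203.3] ((17.0, 22.5), 800) tri [ 0.4417 -0.0181  0.0081] gap 0.0018 planes [ 0.4425 -0.0169] [ 0.4442 -0.0218]
s_white [452.3 267.5] ((20.4, 21.5), 751) [176.8 284.9] ((22.8, 26.6), 356) tri [ 0.4564 -0.2342  0.0061] gap 0.0014 planes [ 0.457  -0.2312] [ 0.4601 -0.237 ]
s_blue [394.1 187.7] ((19.5, 20.0), 751) [297.9 269.7] ((21.4, 24.7), 957) tri [ 0.651  -0.101   0.0093] gap 0.0019 planes [ 0.6509 -0.0995] [ 0.6518 -0.1036]
bat ((297.2650146484375, 192.7082061767578), (51.35158920288086, 52.22532272338867), 83.1572265625) ((345.23583984375, 185.92453002929688), (61.67488479614258, 44.779537200927734), 15.945395469665527) (array([0.63945636, 0.13799464, 0.00689299]), np.float64(0.0025798614577303165)) [0.6395 0.1385 0.012 ] [0.6404 0.1331 0.012 ]
mould corner [0.649 0.441 0.095]
mould corner [0.667 0.321 0.095]
mould corner [0.554 0.299 0.095]
mould corner [0.542 0.421 0.095]
```

Positions agree to about 3 mm between views (a small common bias) and the heights fit the text within 3–6 mm. The plan is white→bat, blue→setter_blue, terracotta→setter_terracotta, green→setter_green, white→setter_white. First, over the white cast.

Create go.py:
```python
import sys,numpy as np
from workcell import bot
s=bot.observe();R=np.array(s["tool_rot"]);t=np.array([float(v) for v in sys.argv[1:4]])
print("tool shift",np.round(R.T@(t-s["ee_pos"]),4),"turn",round(float(np.arctan2(R[1,0],R[0,0])),3),"pos",np.round(s["ee_pos"],4),"t",round(s["time"],2),"tilt",np.round(R[:2,2],4),"F",np.round(s["ft_force"],1))
```

```text
(no output)
```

Request:
tcp_steps(plan=[0.04, -0.02, 0, 0.12, 0.08, -0.04, 0, 0.24, 0.12, -0.055, 0, 0.36, 0.155, -0.07, 0, 0.464, 0.19, -0.09, 0, 0.464, 0.23, -0.105, 0, 0.464, 0.265, -0.12, 0, 0.464, 0.3, -0.14, 0, 0.464, 0.34, -0.155, 0, 0.464, 0.34, -0.155, 0, 0.464], finger_gap=1.0)

```text
time: 0.93
ee_pos: [0.517, -0.2641, 0.2308]
tool_rot: [[1.0, 0.002, 0.001], [0.002, -1.0, 0.001], [0.001, -0.001, -1.0]]
ft_force: [-0.5, 0.7, -0.4]
opening: 0.995
grasp_force: 0.0
```

```bash
python3 go.py 0.647 -0.1035 0.23
```

```text
tool shift [ 0.1304 -0.1603  0.0011] turn 0.002 pos [ 0.517  -0.2641  0.2308] t 0.93 tilt [0.0007 0.0013] F [-0.5  0.7 -0.4]
```

Request:
tcp_steps(plan=[0.025, -0.03, 0, 0, 0.05, -0.06, 0, 0, 0.075, -0.09, 0, 0, 0.1, -0.12, 0, 0, 0.13, -0.16, 0, 0, 0.13, -0.16, 0, 0, 0.13, -0.16, 0, 0])

```text
time: 1.52
ee_pos: [0.6454, -0.1065, 0.2303]
tool_rot: [[1.0, 0.002, -0.0], [0.002, -1.0, 0.0], [-0.0, -0.0, -1.0]]
ft_force: [-0.3, 0.7, 1.0]
opening: 1.001
grasp_force: 0.0
```

```bash
python3 go.py 0.647 -0.1035 0.052
```

Run:
```python
from workcell import bot
import cv2
c=bot.calibration("wrist");print(c);cv2.imwrite("pics/w1.png",bot.capture("wrist"))
```

```text
tool shift [ 0.0017 -0.0029  0.1783] turn 0.002 pos [ 0.6454 -0.1065  0.2303] t 1.52 tilt [-0.0004  0.0004] F [-0.3  0.7  1. ]
{'intrinsics': array([[353.98737049,   0.        , 321.61189127],
       [  0.        , 353.98737049, 204.17083688],
       [  0.        ,   0.        ,   1.        ]]), 'R': array([[ 3.34496803e-03, -9.99994330e-01, -3.89094571e-04],
       [-9.58038595e-01, -3.31614958e-03,  2.86620051e-01],
       [-2.86619716e-01, -5.85967292e-04, -9.58044255e-01]]), 't': array([-0.10832089,  0.58654145,  0.57654851])}
```

View pics/w1.png

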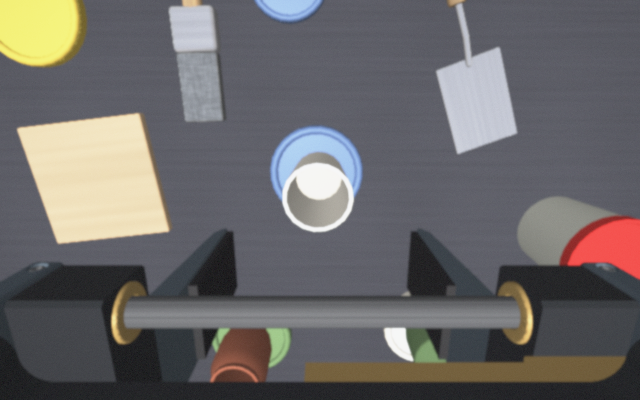

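The wrist view shows the white cast's mouth at (318,197), the blue setter at (316,170) and the bat near (95,178). The cast is between the fingers. I'll use this as a third estimate.

Run:
```python
from geo import *
w=cv2.imread("pics/w1.png");c=bot.calibration("wrist")
for n,sd,h in(("white mouth",(318,197,35,34),.098),("s_blue",(316,170,45,43),.0135)):
    e=ell(w,sd);print(n,np.round(e[0],1),e[1:],np.round(onplane(c,*e[0],h),4))
p=[onplane(c,*q,.012) for q in((18,129),(140,113),(169,231),(58,243))];print("bat",np.mean(p,0),np.round(p,3))
```

```text
white mouth [317.4 197. ] ((34.5, 35.9), 1518) [ 0.6471 -0.1044  0.098 ]
s_blue [315.7 171.2] ((44.9, 45.1), 2176) [ 0.652  -0.1016  0.0135]
bat [0.63966315 0.13436011 0.012     ] [[0.695 0.206 0.012]
 [0.712 0.077 0.012]
 [0.583 0.063 0.012]
 [0.568 0.191 0.012]]
```

Request:
tcp_steps(plan=[0.0015, 0, 0.04, 0, 0.0015, 0, 0.08, 0, 0.0015, 0, 0.12, 0, 0.0015, 0, 0.15, 0, 0.0015, 0, 0.178, 0, 0.0015, 0, 0.178, 0], finger_gap=1.0)

```text
time: 2.07
ee_pos: [0.6417, -0.1097, 0.0478]
tool_rot: [[1.0, -0.003, -0.008], [-0.003, -1.0, 0.002], [-0.008, -0.002, -1.0]]
ft_force: [-0.4, 0.7, -0.8]
opening: 0.999
grasp_force: 0.0
```

Request:
tcp_steps(plan=[0, 0, 0, 0, 0, 0, 0, 0, 0, 0, 0, 0, 0, 0, 0, 0, 0, 0, 0, 0, 0, 0, 0, 0, 0, 0, 0, 0, 0, 0, 0, 0], finger_gap=0.3)

```text
time: 2.73
ee_pos: [0.6466, -0.1089, 0.0543]
tool_rot: [[1.0, -0.001, 0.002], [-0.001, -1.0, -0.0], [0.002, 0.0, -1.0]]
ft_force: [-0.7, 2.4, 10.3]
opening: 0.648
grasp_force: 29.6
```

Request:
tcp_steps(plan=[0, 0, 0, 0, 0, 0, 0, 0, 0, 0, 0, 0])

```text
time: 2.98
ee_pos: [0.6466, -0.1089, 0.0543]
tool_rot: [[1.0, -0.001, 0.002], [-0.001, -1.0, -0.0], [0.002, 0.0, -1.0]]
ft_force: [-1.2, 2.4, 10.2]
opening: 0.647
grasp_force: 29.6
```

Run:
```python
from workcell import bot
import cv2
cv2.imwrite("pics/w2.png",bot.capture("wrist"))
```

```text
(no output)
```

View pics/w2.png

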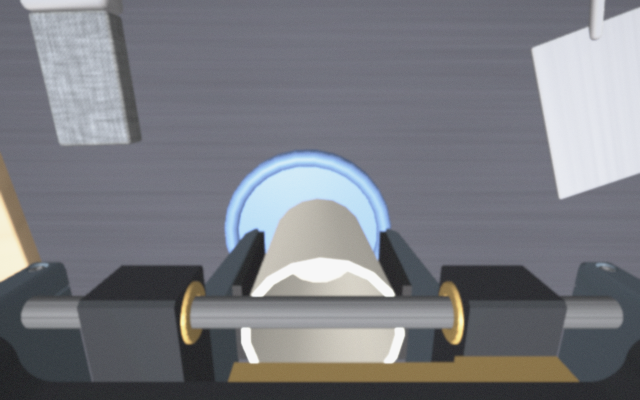

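Grip is firm (29.6 N, 59 mm), with the cast between the pads. Lifting and carrying it to the bat.

Request:
tcp_steps(plan=[0, 0, -0.01, 0, 0, 0, -0.02, 0, 0, 0, -0.035, 0, 0, 0, -0.05, 0, 0, 0, -0.065, 0, 0, 0, -0.075, 0, 0, 0, -0.08, 0, 0, 0, -0.08, 0, 0, 0, -0.08, 0])

```text
time: 3.78
ee_pos: [0.6456, -0.1089, 0.1328]
tool_rot: [[1.0, -0.001, -0.0], [-0.001, -1.0, -0.0], [-0.0, 0.0, -1.0]]
ft_force: [0.2, -0.7, -1.5]
opening: 0.649
grasp_force: 29.8
```

```bash
python3 go.py 0.64 0.1345 0.13
```

```text
tool shift [-0.0059 -0.2434  0.0028] turn -0.001 pos [ 0.6456 -0.1089  0.1328] t 3.78 tilt [-0.0001 -0.    ] F [ 0.2 -0.7 -1.5]
```

Request:
tcp_steps(plan=[0, -0.01, 0, 0, -0.001, -0.03, 0, 0, -0.002, -0.055, 0, 0, -0.003, -0.085, 0, 0, -0.004, -0.12, 0, 0, -0.005, -0.155, 0, 0, -0.006, -0.185, 0, 0, -0.006, -0.215, 0, 0, -0.006, -0.235, 0, 0, -0.006, -0.244, 0, 0])

```text
time: 4.62
ee_pos: [0.639, 0.1386, 0.132]
tool_rot: [[1.0, 0.001, -0.001], [0.001, -1.0, 0.0], [-0.001, -0.0, -1.0]]
ft_force: [-0.5, 0.5, -0.6]
opening: 0.649
grasp_force: 29.8
```

Request:
tcp_steps(plan=[0, 0, 0.01, 0, 0, 0, 0.03, 0, 0, 0, 0.05, 0, 0, 0, 0.06, 0, 0, 0, 0.065, 0, 0, 0, 0.065, 0, 0, 0, 0.065, 0])

```text
time: 5.2
ee_pos: [0.6403, 0.1346, 0.0681]
tool_rot: [[1.0, -0.002, 0.0], [-0.002, -1.0, -0.0], [0.0, 0.0, -1.0]]
ft_force: [-0.5, -0.0, -1.3]
opening: 0.647
grasp_force: 29.8
```

```bash
python3 go.py 0.64 0.1345 0.0563
```

```text
tool shift [-0.0003  0.0001  0.0118] turn -0.002 pos [0.6403 0.1346 0.0681] t 5.2 tilt [ 0.0001 -0.0001] F [-0.5 -0.  -1.3]
```

Lowering in small steps, watching the force.

Request:
tcp_steps(plan=[0, 0, 0.003, 0, 0, 0, 0.006, 0, 0, 0, 0.009, 0, 0, 0, 0.01, 0, 0, 0, 0.01, 0, 0, 0, 0.01, 0])

```text
time: 5.7
ee_pos: [0.64, 0.1351, 0.058]
tool_rot: [[1.0, -0.001, -0.0], [-0.001, -1.0, -0.0], [-0.0, 0.0, -1.0]]
ft_force: [0.0, 1.1, -1.2]
opening: 0.645
grasp_force: 29.8
```

Request:
tcp_steps(plan=[0, 0, 0.001, 0, 0, 0, 0.002, 0, 0, 0, 0.002, 0, 0, 0, 0.002, 0])

```text
time: 6.03
ee_pos: [0.6403, 0.1352, 0.0563]
tool_rot: [[1.0, -0.001, 0.001], [-0.001, -1.0, 0.0], [0.001, -0.0, -1.0]]
ft_force: [-0.9, 0.5, 5.2]
opening: 0.648
grasp_force: 29.6
```

Contact came at 0.0563, exactly as predicted. Release and rise.

Request:
tcp_steps(plan=[0, 0, 0, 0, 0, 0, 0, 0, 0, 0, 0, 0, 0, 0, 0, 0, 0, 0, 0, 0], finger_gap=1.0)

```text
time: 6.45
ee_pos: [0.64, 0.1351, 0.0558]
tool_rot: [[1.0, -0.001, -0.0], [-0.001, -1.0, -0.0], [-0.0, 0.0, -1.0]]
ft_force: [1.0, -0.1, -0.2]
opening: 0.976
grasp_force: 0.0
```

Request:
tcp_steps(plan=[0, 0, -0.01, 0, 0, 0, -0.03, 0, 0, 0, -0.06, 0, 0, 0, -0.09, 0, 0, 0, -0.12, 0, 0, 0, -0.14, 0, 0, 0, -0.14, 0])

```text
time: 7.03
ee_pos: [0.6422, 0.1354, 0.2016]
tool_rot: [[1.0, -0.001, 0.008], [-0.001, -1.0, 0.001], [0.008, -0.001, -1.0]]
ft_force: [1.4, -0.9, 0.1]
opening: 0.998
grasp_force: 0.0
```

```bash
python3 go.py 0.4255 0.234 0.197
```

```text
tool shift [-0.2168 -0.0984  0.003 ] turn -0.001 pos [0.6422 0.1354 0.2016] t 7.03 tilt [0.0076 0.0009] F [ 1.4 -0.9  0.1]
```

Request:
tcp_steps(plan=[-0.03, -0.014, 0, 0, -0.065, -0.03, 0, 0, -0.1, -0.046, 0, 0, -0.135, -0.062, 0, 0, -0.17, -0.078, 0, 0, -0.195, -0.09, 0, 0, -0.2145, -0.099, 0, 0, -0.2145, -0.099, 0, 0, -0.2145, -0.099, 0, 0])

```text
time: 7.78
ee_pos: [0.4251, 0.2347, 0.1963]
tool_rot: [[1.0, 0.0, 0.0], [0.0, -1.0, 0.0], [0.0, -0.0, -1.0]]
ft_force: [0.4, -1.3, 0.7]
opening: 1.003
grasp_force: 0.0
```

```bash
python3 go.py 0.4255 0.234 0.052
```

Run:
```python
from geo import *
c=bot.calibration("wrist");w=bot.capture("wrist");cv2.imwrite("pics/w3.png",w)
P=lambda X:(lambda q:q[:2]/q[2])(c["intrinsics"]@(c["R"]@np.array(X)+c["t"]))
for n,X,r in(("blue",(.4255,.234,.092),.028),("s_terra",(.4225,.2325,.0135),.05)):
    u=P(X);a=abs(P((X[0],X[1]+r,X[2]))-u)[0];b=abs(P((X[0]+r,X[1],X[2]))-u)[1]
    e=ell(w,(*u,a,b));print(n,np.round(u,1),np.round(e[0],1),e[1:],np.round(onplane(c,*e[0],X[2]),4))
```

```text
tool shift [0.0004 0.0007 0.1443] turn 0.0 pos [0.4251 0.2347 0.1963] t 7.78 tilt [0.0003 0.    ] F [ 0.4 -1.3  0.7]
blue [322.8 209.8] [322.2 208.9] ((34.6, 36.5), 2434) [0.4262 0.2345 0.092 ]
s_terra [324.1 188.6] [323.  189.1] ((48.4, 50.7), 2583) [0.422  0.2336 0.0135]
```

View pics/w3.png

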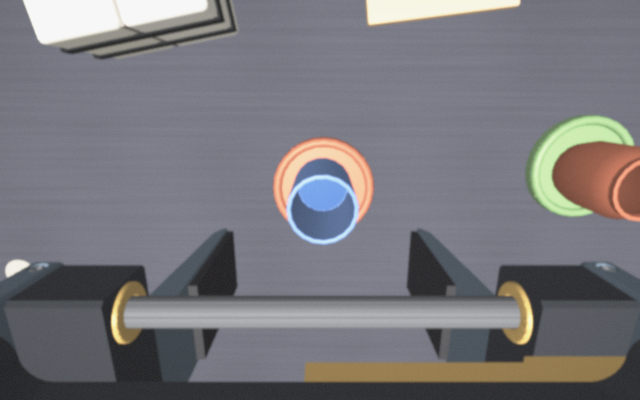

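The wrist view shows the blue mouth at (322,209) on the terracotta setter at (323,189), agreeing within 1 mm. Descend and grip.

Request:
tcp_steps(plan=[0.001, 0, 0.03, 0, 0.001, 0, 0.065, 0, 0.001, 0, 0.095, 0, 0.001, 0, 0.12, 0, 0.001, 0, 0.135, 0, 0.001, 0, 0.144, 0, 0.001, 0, 0.144, 0, 0.001, 0, 0.144, 0], finger_gap=1.0)

```text
time: 8.5
ee_pos: [0.4274, 0.2341, 0.0521]
tool_rot: [[1.0, -0.002, -0.0], [-0.002, -1.0, -0.0], [-0.0, 0.0, -1.0]]
ft_force: [0.3, -0.2, 0.2]
opening: 1.0
grasp_force: 0.0
```

Request:
tcp_steps(plan=[0, 0, 0, 0, 0, 0, 0, 0, 0, 0, 0, 0, 0, 0, 0, 0, 0, 0, 0, 0, 0, 0, 0, 0, 0, 0, 0, 0, 0, 0, 0, 0], finger_gap=0.3)

```text
time: 9.17
ee_pos: [0.4268, 0.2344, 0.0522]
tool_rot: [[1.0, -0.001, 0.0], [-0.001, -1.0, 0.0], [0.0, -0.0, -1.0]]
ft_force: [-1.7, -0.7, 7.1]
opening: 0.604
grasp_force: 30.0
```

Request:
tcp_steps(plan=[0, 0, -0.01, 0, 0, 0, -0.03, 0, 0, 0, -0.05, 0, 0, 0, -0.065, 0, 0, 0, -0.078, 0, 0, 0, -0.08, 0, 0, 0, -0.08, 0, 0, 0, -0.08, 0])

```text
time: 9.83
ee_pos: [0.4263, 0.2342, 0.1313]
tool_rot: [[1.0, -0.001, -0.001], [-0.001, -1.0, -0.0], [-0.001, 0.0, -1.0]]
ft_force: [-0.6, 0.1, -1.9]
opening: 0.603
grasp_force: 30.0
```

```bash
python3 go.py 0.651 -0.102 0.132
```

```text
tool shift [ 0.2251  0.3359 -0.0008] turn -0.001 pos [0.4263 0.2342 0.1313] t 9.83 tilt [-0.0007 -0.0003] F [-0.6  0.1 -1.9]
```

Request:
tcp_steps(plan=[0.01, 0.015, 0, 0, 0.025, 0.038, 0, 0, 0.045, 0.067, 0, 0, 0.063, 0.094, 0, 0, 0.081, 0.121, 0, 0, 0.098, 0.146, 0, 0, 0.11, 0.164, 0, 0, 0.115, 0.172, 0, 0, 0.115, 0.172, 0, 0])

```text
time: 10.58
ee_pos: [0.542, 0.0607, 0.1308]
tool_rot: [[1.0, -0.003, -0.001], [-0.003, -1.0, -0.0], [-0.001, 0.0, -1.0]]
ft_force: [-0.1, 0.5, -2.4]
opening: 0.607
grasp_force: 30.0
```

```bash
python3 go.py 0.651 -0.102 0.132
```

Run:
```python
from geo import *
for n,z in(("top",(394,188,19.7,19.7)),("scene",(298,269.7,24.7,21))):
    im=bot.capture(n);cv2.imwrite(f"pics/{n}1.png",im);e=ell(im,z,.85,1.12);print(e,onplane(bot.calibration(n),*e[0],.0135))
```

```text
tool shift [ 0.1095  0.1623 -0.0013] turn -0.003 pos [0.542  0.0607 0.1308] t 10.58 tilt [-0.001  -0.0002] F [-0.1  0.5 -2.4]
((394.03167724609375, 188.25192260742188), (19.2, 19.5), 384) [ 0.6494837  -0.09935316  0.0135    ]
((297.8853454589844, 269.9568786621094), (21.4, 24.7), 1232) [ 0.6519632  -0.10405335  0.0135    ]
```

View pics/top1.png

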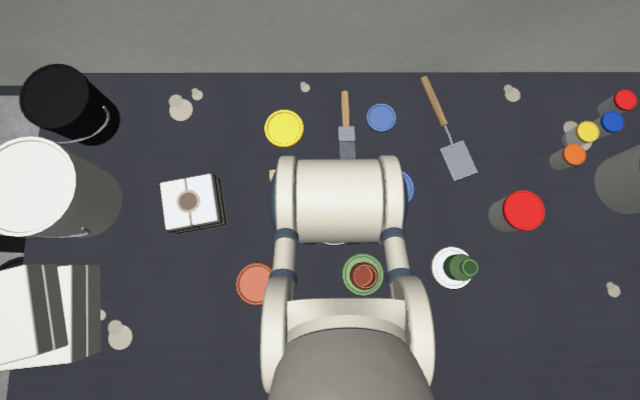

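The arm hides most of setter_blue in the top view, but the scene view puts it where it was before, so it has not moved. Continue, then lower.

Request:
tcp_steps(plan=[0.01, 0.015, 0, 0, 0.025, 0.038, 0, 0, 0.045, 0.067, 0, 0, 0.063, 0.094, 0, 0, 0.081, 0.121, 0, 0, 0.098, 0.146, 0, 0, 0.107, 0.159, 0, 0, 0.11, 0.163, 0, 0, 0.11, 0.163, 0, 0, 0.11, 0.163, 0, 0])

```text
time: 11.52
ee_pos: [0.6504, -0.0993, 0.1315]
tool_rot: [[1.0, -0.0, -0.001], [-0.0, -1.0, 0.001], [-0.001, -0.001, -1.0]]
ft_force: [0.3, 0.6, -1.3]
opening: 0.606
grasp_force: 30.0
```

Request:
tcp_steps(plan=[0, 0, 0.01, 0, 0, 0, 0.03, 0, 0, 0, 0.05, 0, 0, 0, 0.062, 0, 0, 0, 0.068, 0, 0, 0, 0.07, 0, 0, 0, 0.07, 0, 0, 0, 0.07, 0])

```text
time: 12.18
ee_pos: [0.6517, -0.1009, 0.0627]
tool_rot: [[1.0, -0.001, 0.001], [-0.001, -1.0, -0.0], [0.001, 0.0, -1.0]]
ft_force: [0.7, -0.4, -1.9]
opening: 0.606
grasp_force: 30.0
```

```bash
python3 go.py 0.651 -0.1015 0.0522
```

```text
tool shift [-0.0007  0.0006  0.0105] turn -0.001 pos [ 0.6517 -0.1009  0.0627] t 12.18 tilt [ 0.0011 -0.0003] F [ 0.7 -0.4 -1.9]
```

Request:
tcp_steps(plan=[-0.0005, 0.0005, 0.003, 0, -0.0005, 0.0005, 0.006, 0, -0.0005, 0.0005, 0.008, 0, -0.0005, 0.0005, 0.009, 0, -0.0005, 0.0005, 0.0095, 0, -0.0005, 0.0005, 0.0105, 0, -0.0005, 0.0005, 0.0105, 0, -0.0005, 0.0005, 0.0105, 0])

```text
time: 12.85
ee_pos: [0.6507, -0.1014, 0.0522]
tool_rot: [[1.0, -0.001, 0.0], [-0.001, -1.0, -0.0], [0.0, 0.0, -1.0]]
ft_force: [-3.7, 0.8, 11.0]
opening: 0.602
grasp_force: 30.0
```

Seated. Release, rise, and go over the terracotta cast.

Request:
tcp_steps(plan=[0, 0, 0, 0, 0, 0, 0, 0, 0, 0, 0, 0, 0, 0, 0, 0, 0, 0, 0, 0, 0, 0, 0, 0], finger_gap=1.0)

```text
time: 13.35
ee_pos: [0.6508, -0.1014, 0.0514]
tool_rot: [[1.0, -0.001, -0.0], [-0.001, -1.0, -0.0], [-0.0, 0.0, -1.0]]
ft_force: [-0.1, 0.1, 0.1]
opening: 0.992
grasp_force: 0.0
```

Request:
tcp_steps(plan=[0, 0, -0.01, 0, 0, 0, -0.03, 0, 0, 0, -0.06, 0, 0, 0, -0.09, 0, 0, 0, -0.12, 0, 0, 0, -0.14, 0, 0, 0, -0.144, 0, 0, 0, -0.144, 0])

```text
time: 14.02
ee_pos: [0.6516, -0.1016, 0.1977]
tool_rot: [[1.0, -0.001, 0.003], [-0.001, -1.0, -0.001], [0.003, 0.001, -1.0]]
ft_force: [0.0, 0.0, 0.1]
opening: 1.003
grasp_force: 0.0
```

Request:
tcp_steps(plan=[-0.02, -0.008, 0, 0, -0.05, -0.02, 0, 0, -0.085, -0.034, 0, 0, -0.12, -0.048, 0, 0, -0.15, -0.06, 0, 0, -0.18, -0.073, 0, 0, -0.2, -0.081, 0, 0, -0.21, -0.085, 0, 0, -0.21, -0.085, 0, 0, -0.21, -0.085, 0, 0])

```text
time: 14.85
ee_pos: [0.4415, -0.0163, 0.1953]
tool_rot: [[1.0, -0.001, 0.0], [-0.001, -1.0, -0.0], [0.0, 0.0, -1.0]]
ft_force: [0.6, -0.3, -0.1]
opening: 0.999
grasp_force: 0.0
```

```bash
python3 go.py 0.441 -0.0165 0.045
```

Create wl.py:
```python
from geo import *
import sys
def look(fn,items):
    c=bot.calibration("wrist");w=bot.capture("wrist");cv2.imwrite(fn,w)
    P=lambda X:(lambda q:q[:2]/q[2])(c["intrinsics"]@(c["R"]@np.array(X)+c["t"]))
    for n,X,r in items:
        u=P(X);a=abs(P((X[0],X[1]+r,X[2]))-u)[0];b=abs(P((X[0]+r,X[1],X[2]))-u)[1]
        e=ell(w,(*u,a,b));print(n,np.round(u,1),np.round(e[0],1),e[1:],np.round(onplane(c,*e[0],X[2]),4))
```

```bash
python3 -c '
from wl import *
look("pics/w4.png",[("terra",(.441,-.0165,.086),.026),("s_green",(.443,-.019,.0135),.05)])'
```

```text
tool shift [-0.0005  0.0002  0.1503] turn -0.001 pos [ 0.4415 -0.0163  0.1953] t 14.85 tilt [ 0.0003 -0.0001] F [ 0.6 -0.3 -0.1]
terra [322.1 209. ] [321.2 208.9] ((31.2, 33.5), 1539) [ 0.4411 -0.0158  0.086 ]
s_green [324.6 184.8] [323.6 184.5] ((48.5, 50.9), 2902) [ 0.4433 -0.018   0.0135]
```

View pics/w4.png

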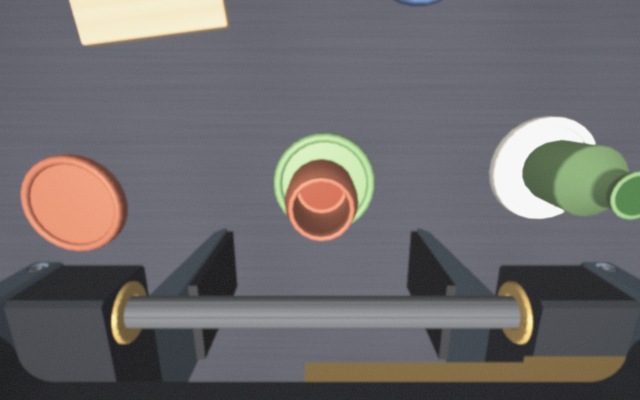

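The terracotta mouth is at (321,209) on the green setter (324,184). The emptied terracotta setter is at (74,202), and I'll re-measure it from this picture. Grasp now.

```bash
python3 -c '
from geo import *
c=bot.calibration("wrist");e=ell(cv2.imread("pics/w4.png"),(74,202,52,46),.85,1.15);print(e,onplane(c,*e[0],.0135))'
```

```text
((76.03819274902344, 202.9391632080078), (45.9, 50.6), 954) [0.42527129 0.22646695 0.0135    ]
```

Request:
tcp_steps(plan=[0, 0, 0.03, 0, 0, 0, 0.065, 0, 0, 0, 0.1, 0, 0, 0, 0.125, 0, 0, 0, 0.14, 0, 0, 0, 0.15, 0, 0, 0, 0.15, 0, 0, 0, 0.15, 0], finger_gap=1.0)

```text
time: 15.57
ee_pos: [0.4416, -0.0165, 0.0448]
tool_rot: [[1.0, -0.002, -0.001], [-0.002, -1.0, 0.0], [-0.001, -0.0, -1.0]]
ft_force: [0.1, -0.1, 0.2]
opening: 1.003
grasp_force: 0.0
```

Request:
tcp_steps(plan=[0, 0, 0, 0, 0, 0, 0, 0, 0, 0, 0, 0, 0, 0, 0, 0, 0, 0, 0, 0, 0, 0, 0, 0, 0, 0, 0, 0, 0, 0, 0, 0], finger_gap=0.3)

```text
time: 16.23
ee_pos: [0.4411, -0.0162, 0.0457]
tool_rot: [[1.0, -0.001, 0.001], [-0.001, -1.0, -0.0], [0.001, 0.0, -1.0]]
ft_force: [-1.2, -0.0, 8.0]
opening: 0.65
grasp_force: 30.0
```

Request:
tcp_steps(plan=[0, 0, -0.01, 0, 0, 0, -0.03, 0, 0, 0, -0.05, 0, 0, 0, -0.065, 0, 0, 0, -0.078, 0, 0, 0, -0.08, 0, 0, 0, -0.08, 0, 0, 0, -0.08, 0])

```text
time: 16.9
ee_pos: [0.4406, -0.0161, 0.1249]
tool_rot: [[1.0, -0.001, -0.0], [-0.001, -1.0, 0.0], [-0.0, -0.0, -1.0]]
ft_force: [-0.5, -0.1, -1.1]
opening: 0.654
grasp_force: 30.0
```

```bash
python3 go.py 0.422 0.2332 0.125
```

```text
tool shift [-1.890e-02 -2.493e-01 -1.000e-04] turn -0.001 pos [ 0.4406 -0.0161  0.1249] t 16.9 tilt [-0.0004  0.    ] F [-0.5 -0.1 -1.1]
```

```bash
python3 -c '
from geo import *
for n,z in(("top",(256,283.7,20.7,20.7)),("scene",(283.8,130,19.4,13.3))):
    for k in "01":
        e=ell(cv2.imread(f"pics/{n}{k}.png"),z,.9,1.1);print(n,k,e,onplane(bot.calibration(n),*e[0],.0135))'
```

```text
top 0 ((256.0168151855469, 283.5509033203125), (20.3, 21.0), 1179) [0.42192841 0.23421949 0.0135    ]
top 1 ((255.99288940429688, 283.56689453125), (20.4, 21.0), 726) [0.42189185 0.2342749  0.0135    ]
scene 0 ((283.8117980957031, 130.02548217773438), (13.2, 19.5), 562) [0.42388539 0.2289398  0.0135    ]
scene 1 ((284.0241394042969, 129.69407653808594), (13.4, 19.7), 141) [0.42374712 0.23021883 0.0135    ]
```

Request:
tcp_steps(plan=[-0.001, -0.012, 0, 0, -0.003, -0.035, 0, 0, -0.005, -0.065, 0, 0, -0.008, -0.1, 0, 0, -0.011, -0.14, 0, 0, -0.014, -0.175, 0, 0, -0.016, -0.205, 0, 0, -0.018, -0.23, 0, 0, -0.019, -0.245, 0, 0, -0.019, -0.249, 0, 0])

```text
time: 17.73
ee_pos: [0.4214, 0.2349, 0.1243]
tool_rot: [[1.0, 0.001, -0.001], [0.001, -1.0, -0.0], [-0.001, 0.0, -1.0]]
ft_force: [-1.1, -0.8, -1.2]
opening: 0.661
grasp_force: 30.0
```

The setter has not moved. Lowering.

Request:
tcp_steps(plan=[0, 0, 0.01, 0, 0, 0, 0.03, 0, 0, 0, 0.05, 0, 0, 0, 0.062, 0, 0, 0, 0.068, 0, 0, 0, 0.068, 0, 0, 0, 0.068, 0, 0, 0, 0.068, 0])

```text
time: 18.4
ee_pos: [0.4225, 0.2328, 0.0579]
tool_rot: [[1.0, -0.001, 0.001], [-0.001, -1.0, 0.0], [0.001, -0.0, -1.0]]
ft_force: [0.7, 0.1, -0.4]
opening: 0.655
grasp_force: 30.0
```

```bash
python3 go.py 0.422 0.233 0.0457
```

```text
tool shift [-0.0005 -0.0002  0.0122] turn -0.001 pos [0.4225 0.2328 0.0579] t 18.4 tilt [0.0006 0.0002] F [ 0.7  0.1 -0.4]
```

Request:
tcp_steps(plan=[0, 0, 0.004, 0, 0, 0, 0.007, 0, 0, 0, 0.009, 0, 0, 0, 0.01, 0, 0, 0, 0.011, 0, 0, 0, 0.012, 0, 0, 0, 0.012, 0, 0, 0, 0.012, 0])

```text
time: 19.07
ee_pos: [0.4222, 0.233, 0.0457]
tool_rot: [[1.0, -0.001, 0.0], [-0.001, -1.0, 0.0], [0.0, -0.0, -1.0]]
ft_force: [-1.2, 1.5, 6.0]
opening: 0.651
grasp_force: 30.0
```

Request:
tcp_steps(plan=[0, 0, 0, 0, 0, 0, 0, 0, 0, 0, 0, 0, 0, 0, 0, 0, 0, 0, 0, 0, 0, 0, 0, 0], finger_gap=1.0)

```text
time: 19.57
ee_pos: [0.4222, 0.2328, 0.0454]
tool_rot: [[1.0, -0.001, -0.0], [-0.001, -1.0, -0.0], [-0.0, 0.0, -1.0]]
ft_force: [-0.1, 1.0, -0.5]
opening: 0.999
grasp_force: 0.0
```

Request:
tcp_steps(plan=[0, 0, -0.01, 0, 0, 0, -0.03, 0, 0, 0, -0.06, 0, 0, 0, -0.09, 0, 0, 0, -0.12, 0, 0, 0, -0.145, 0, 0, 0, -0.155, 0, 0, 0, -0.155, 0])

```text
time: 20.23
ee_pos: [0.4233, 0.2333, 0.2029]
tool_rot: [[1.0, -0.001, 0.004], [-0.001, -1.0, 0.002], [0.004, -0.002, -1.0]]
ft_force: [0.1, 0.3, 0.1]
opening: 0.999
grasp_force: 0.0
```

Request:
tcp_steps(plan=[0.001, 0.02, 0, 0, 0.004, 0.05, 0, 0, 0.006, 0.085, 0, 0, 0.009, 0.12, 0, 0, 0.012, 0.155, 0, 0, 0.014, 0.19, 0, 0, 0.017, 0.22, 0, 0, 0.019, 0.245, 0, 0, 0.02, 0.25, 0, 0, 0.02, 0.25, 0, 0])

```text
time: 21.07
ee_pos: [0.4417, -0.0185, 0.1997]
tool_rot: [[1.0, -0.004, -0.001], [-0.004, -1.0, 0.0], [-0.001, -0.0, -1.0]]
ft_force: [-0.1, 0.4, -0.5]
opening: 1.0
grasp_force: 0.0
```

```bash
python3 -c '
from wl import *
look("pics/w5.png",[("s_green",(.443,-.0185,.0135),.05)])'
python3 go.py 0.458 -0.236 0.2
```

```text
s_green [321.9 183.7] [321.3 181.4] ((47.6, 48.7), 3422) [ 0.4454 -0.018   0.0135]
tool shift [ 0.0171  0.2186 -0.0004] turn -0.003 pos [ 0.4415 -0.0174  0.1998] t 21.12 tilt [-0.0012  0.0004] F [ 0.2  0.1 -0.3]
```

Request:
tcp_steps(plan=[0.001, 0.02, 0, 0, 0.004, 0.05, 0, 0, 0.006, 0.08, 0, 0, 0.009, 0.11, 0, 0, 0.012, 0.145, 0, 0, 0.014, 0.175, 0, 0, 0.016, 0.2, 0, 0, 0.017, 0.215, 0, 0, 0.017, 0.2185, 0, 0, 0.017, 0.2185, 0, 0])

```text
time: 21.95
ee_pos: [0.4587, -0.2351, 0.2]
tool_rot: [[1.0, -0.001, -0.001], [-0.001, -1.0, 0.001], [-0.001, -0.001, -1.0]]
ft_force: [0.9, -0.1, -0.1]
opening: 0.999
grasp_force: 0.0
```

```bash
python3 -c '
from wl import *
look("pics/w6.png",[("green",(.458,-.2365,.11),.014),("s_white",(.458,-.234,.0135),.05)])'
python3 go.py 0.458 -0.2365 0.055
```

```text
green [323.9 217.1] [323.5 216.6] ((18.6, 19.6), 1082) [ 0.4584 -0.2362  0.11  ]
s_white [320.8 185.7] [319.8 184.1] ((49.9, 50.2), 2371) [ 0.4596 -0.233   0.0135]
tool shift [-0.0004  0.0022  0.1451] turn -0.001 pos [ 0.4585 -0.2344  0.2001] t 22.0 tilt [-0.0007  0.0008] F [-0.1  0.2  0.2]
```

View pics/w6.png

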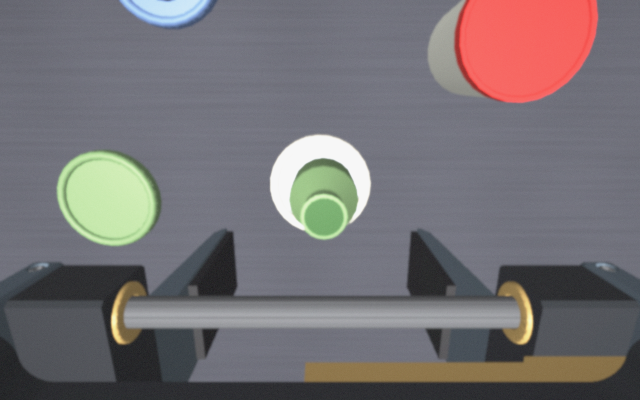

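The vase mouth is at (324,217) on the white setter (320,184), midway between the fingers, and the empty green setter is at (108,198). The vase is tall, so I'll grip at TCP z = 0.055, which keeps the gripper body above its mouth.

Request:
tcp_steps(plan=[0, 0.0015, 0.03, 0, 0, 0.0015, 0.065, 0, 0, 0.0015, 0.095, 0, 0, 0.0015, 0.12, 0, 0, 0.0015, 0.135, 0, 0, 0.0015, 0.142, 0, 0, 0.0015, 0.145, 0, 0, 0.0015, 0.145, 0], finger_gap=1.0)

```text
time: 22.67
ee_pos: [0.4587, -0.2363, 0.0555]
tool_rot: [[1.0, -0.0, -0.0], [-0.0, -1.0, 0.0], [-0.0, -0.0, -1.0]]
ft_force: [0.3, -0.4, 0.6]
opening: 0.999
grasp_force: 0.0
```

Request:
tcp_steps(plan=[0, 0, 0, 0, 0, 0, 0, 0, 0, 0, 0, 0, 0, 0, 0, 0, 0, 0, 0, 0, 0, 0, 0, 0, 0, 0, 0, 0, 0, 0, 0, 0], finger_gap=0.3)

```text
time: 23.33
ee_pos: [0.4587, -0.2373, 0.0558]
tool_rot: [[1.0, -0.001, 0.0], [-0.001, -1.0, -0.0], [0.0, 0.0, -1.0]]
ft_force: [-0.9, 1.3, 7.6]
opening: 0.646
grasp_force: 30.0
```

Request:
tcp_steps(plan=[0, 0, -0.01, 0, 0, 0, -0.03, 0, 0, 0, -0.05, 0, 0, 0, -0.065, 0, 0, 0, -0.078, 0, 0, 0, -0.08, 0, 0, 0, -0.08, 0, 0, 0, -0.08, 0])

```text
time: 24.0
ee_pos: [0.4583, -0.2371, 0.1351]
tool_rot: [[1.0, -0.001, -0.0], [-0.001, -1.0, 0.0], [-0.0, -0.0, -1.0]]
ft_force: [0.1, 0.5, -3.1]
opening: 0.649
grasp_force: 30.0
```

```bash
python3 go.py 0.444 -0.018 0.135
```

```text
tool shift [-1.46e-02 -2.19e-01  1.00e-04] turn -0.001 pos [ 0.4583 -0.2371  0.1351] t 24.0 tilt [-0.0004  0.0002] F [ 0.1  0.5 -3.1]
```

Request:
tcp_steps(plan=[-0.001, -0.012, 0, 0, -0.003, -0.035, 0, 0, -0.005, -0.062, 0, 0, -0.007, -0.095, 0, 0, -0.009, -0.13, 0, 0, -0.011, -0.16, 0, 0, -0.013, -0.19, 0, 0, -0.0145, -0.21, 0, 0, -0.0145, -0.218, 0, 0, -0.0145, -0.219, 0, 0])

```text
time: 24.83
ee_pos: [0.4436, -0.0165, 0.1349]
tool_rot: [[1.0, 0.001, -0.001], [0.001, -1.0, 0.0], [-0.001, -0.0, -1.0]]
ft_force: [0.0, -0.5, -1.6]
opening: 0.647
grasp_force: 30.0
```

Request:
tcp_steps(plan=[0, 0, 0.01, 0, 0, 0, 0.03, 0, 0, 0, 0.05, 0, 0, 0, 0.062, 0, 0, 0, 0.068, 0, 0, 0, 0.068, 0, 0, 0, 0.068, 0, 0, 0, 0.068, 0])

```text
time: 25.5
ee_pos: [0.4448, -0.0185, 0.068]
tool_rot: [[1.0, -0.001, 0.001], [-0.001, -1.0, -0.0], [0.001, 0.0, -1.0]]
ft_force: [-0.7, -0.1, -1.8]
opening: 0.645
grasp_force: 30.0
```

```bash
python3 go.py 0.444 -0.018 0.0558
```

```text
tool shift [-0.0008 -0.0005  0.0122] turn -0.001 pos [ 0.4448 -0.0185  0.068 ] t 25.5 tilt [ 0.0009 -0.0002] F [-0.7 -0.1 -1.8]
```

Request:
tcp_steps(plan=[0, 0, 0.004, 0, 0, 0, 0.007, 0, 0, 0, 0.009, 0, 0, 0, 0.01, 0, 0, 0, 0.011, 0, 0, 0, 0.012, 0, 0, 0, 0.012, 0, 0, 0, 0.012, 0])

```text
time: 26.17
ee_pos: [0.4444, -0.0182, 0.0557]
tool_rot: [[1.0, -0.001, 0.0], [-0.001, -1.0, -0.0], [0.0, 0.0, -1.0]]
ft_force: [-2.2, 0.2, 9.5]
opening: 0.65
grasp_force: 30.0
```

Seated. Release and go over the white cast on the bat.

Request:
tcp_steps(plan=[0, 0, 0, 0, 0, 0, 0, 0, 0, 0, 0, 0, 0, 0, 0, 0, 0, 0, 0, 0, 0, 0, 0, 0], finger_gap=1.0)

```text
time: 26.67
ee_pos: [0.4444, -0.0182, 0.0554]
tool_rot: [[1.0, -0.001, 0.0], [-0.001, -1.0, -0.0], [0.0, 0.0, -1.0]]
ft_force: [-0.3, -0.6, -0.1]
opening: 1.0
grasp_force: 0.0
```

Request:
tcp_steps(plan=[0, 0, -0.01, 0, 0, 0, -0.03, 0, 0, 0, -0.06, 0, 0, 0, -0.09, 0, 0, 0, -0.12, 0, 0, 0, -0.14, 0, 0, 0, -0.145, 0, 0, 0, -0.145, 0])

```text
time: 27.33
ee_pos: [0.4451, -0.0183, 0.2016]
tool_rot: [[1.0, -0.001, 0.003], [-0.001, -1.0, -0.001], [0.003, 0.001, -1.0]]
ft_force: [0.8, -0.3, 0.4]
opening: 1.0
grasp_force: 0.0
```

Request:
tcp_steps(plan=[0.015, -0.012, 0, 0, 0.04, -0.031, 0, 0, 0.065, -0.051, 0, 0, 0.09, -0.07, 0, 0, 0.12, -0.094, 0, 0, 0.15, -0.117, 0, 0, 0.18, -0.141, 0, 0, 0.196, -0.1535, 0, 0, 0.196, -0.1535, 0, 0, 0.196, -0.1535, 0, 0])

```text
time: 28.17
ee_pos: [0.6402, 0.1356, 0.1979]
tool_rot: [[1.0, -0.0, -0.003], [-0.0, -1.0, -0.0], [-0.003, 0.0, -1.0]]
ft_force: [-1.3, -0.7, -0.9]
opening: 0.997
grasp_force: 0.0
```

```bash
python3 -c '
from wl import *
look("pics/w7.png",[("white",(.6403,.135,.1),.03)])'
python3 go.py 0.6403 0.135 0.0563
```

```text
white [322.7 212.4] [319.6 210.7] ((38.2, 39.6), 1255) [0.6416 0.1373 0.1   ]
tool shift [ 1.200e-03 -1.000e-04  1.421e-01] turn -0.001 pos [0.6396 0.1349 0.1984] t 28.22 tilt [-0.003  -0.0005] F [-0.2 -0.6  0.1]
```

View pics/w7.png

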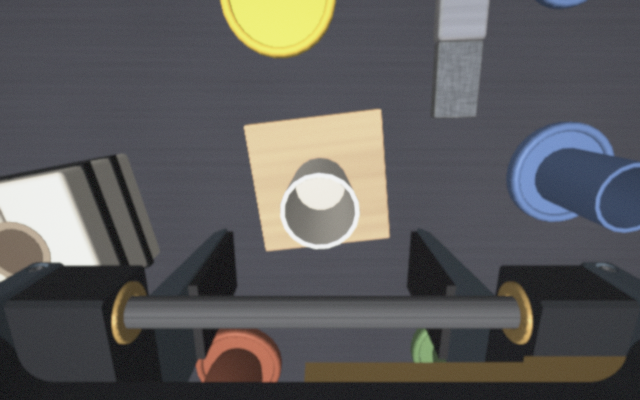

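The white cast stands upright on the bat, mouth at (320,211). Blue sits inside its setter at the right. Descend and grip.

Request:
tcp_steps(plan=[0.001, -0.0015, 0.03, 0, 0.001, -0.0015, 0.065, 0, 0.001, -0.0015, 0.095, 0, 0.001, -0.0015, 0.12, 0, 0.001, -0.0015, 0.133, 0, 0.001, -0.0015, 0.139, 0, 0.001, -0.0015, 0.141, 0, 0.001, -0.0015, 0.141, 0, 0.001, -0.0015, 0.141, 0], finger_gap=1.0)

```text
time: 28.97
ee_pos: [0.6423, 0.1366, 0.0609]
tool_rot: [[1.0, -0.001, 0.002], [-0.001, -1.0, 0.0], [0.002, -0.0, -1.0]]
ft_force: [0.4, -0.2, 0.6]
opening: 0.994
grasp_force: 0.0
```

Request:
tcp_steps(plan=[0, 0, 0, 0, 0, 0, 0, 0, 0, 0, 0, 0, 0, 0, 0, 0, 0, 0, 0, 0, 0, 0, 0, 0, 0, 0, 0, 0, 0, 0, 0, 0], finger_gap=0.3)

```text
time: 29.63
ee_pos: [0.6417, 0.1367, 0.0596]
tool_rot: [[1.0, -0.001, 0.0], [-0.001, -1.0, 0.0], [0.0, -0.0, -1.0]]
ft_force: [-0.8, 2.0, 4.1]
opening: 0.644
grasp_force: 29.9
```

Request:
tcp_steps(plan=[0, 0, -0.01, 0, 0, 0, -0.03, 0, 0, 0, -0.05, 0, 0, 0, -0.075, 0, 0, 0, -0.1, 0, 0, 0, -0.12, 0, 0, 0, -0.13, 0, 0, 0, -0.13, 0, 0, 0, -0.13, 0])

```text
time: 30.38
ee_pos: [0.6414, 0.1365, 0.1891]
tool_rot: [[1.0, -0.001, -0.0], [-0.001, -1.0, -0.0], [-0.0, 0.0, -1.0]]
ft_force: [-0.2, 1.2, -1.9]
opening: 0.648
grasp_force: 30.0
```

```bash
python3 go.py 0.459 -0.2335 0.186
```

```text
tool shift [-0.1819  0.3702  0.0032] turn -0.001 pos [0.6414 0.1365 0.1891] t 30.38 tilt [-0.0001 -0.0001] F [-0.2  1.2 -1.9]
```

Request:
tcp_steps(plan=[-0.007, 0.014, 0, 0, -0.017, 0.035, 0, 0, -0.029, 0.06, 0, 0, -0.043, 0.088, 0, 0, -0.057, 0.116, 0, 0, -0.071, 0.144, 0, 0, -0.083, 0.168, 0, 0, -0.09, 0.183, 0, 0, -0.091, 0.185, 0, 0, -0.091, 0.185, 0, 0])

```text
time: 31.22
ee_pos: [0.5494, -0.049, 0.1882]
tool_rot: [[1.0, -0.003, -0.002], [-0.003, -1.0, 0.0], [-0.002, -0.0, -1.0]]
ft_force: [0.4, 0.7, -0.7]
opening: 0.65
grasp_force: 30.0
```

Run:
```python
from geo import *
for n,z in(("top",(452.3,267.5,20.8,20.8)),("scene",(176.8,284.9,26.6,22.8))):
    im=bot.capture(n);cv2.imwrite(f"pics/{n}2.png",im)
    e=ell(im,z,.85,1.12);print(n,e,onplane(bot.calibration(n),*e[0],.0135))
```

```bash
python3 go.py 0.459 -0.2335 0.186
```

```text
top ((452.2663879394531, 267.4680480957031), (20.3, 21.5), 831) [ 0.4569482  -0.23103095  0.0135    ]
scene ((176.6206817626953, 284.68463134765625), (21.9, 27.4), 755) [ 0.45951606 -0.23674732  0.0135    ]
tool shift [-0.091   0.1859  0.0026] turn -0.001 pos [ 0.5502 -0.0477  0.1886] t 31.32 tilt [-0.0013  0.0005] F [ 0.1 -0.1 -1.1]
```

View pics/scene2.png

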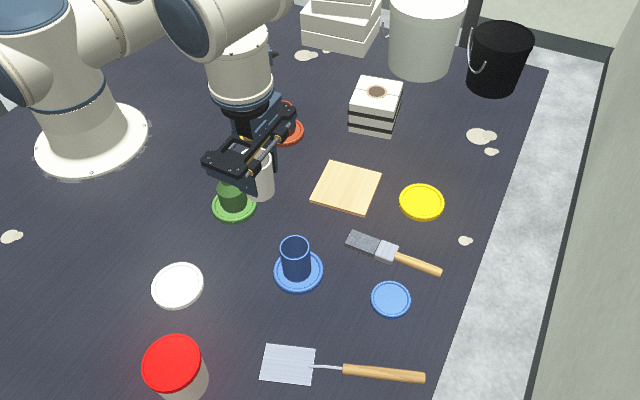

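The scene view shows blue on blue (296,265), green on green (233,200), the white setter empty at (177,285) where it was, and the mould in place. Continue.

Request:
tcp_steps(plan=[-0.007, 0.014, 0, 0, -0.017, 0.035, 0, 0, -0.029, 0.06, 0, 0, -0.043, 0.088, 0, 0, -0.057, 0.116, 0, 0, -0.071, 0.144, 0, 0, -0.083, 0.168, 0, 0, -0.09, 0.183, 0, 0, -0.0915, 0.186, 0, 0, -0.0915, 0.186, 0, 0])

```text
time: 32.15
ee_pos: [0.4588, -0.2342, 0.1891]
tool_rot: [[1.0, -0.002, -0.0], [-0.002, -1.0, 0.0], [-0.0, -0.0, -1.0]]
ft_force: [0.0, 1.2, -1.3]
opening: 0.648
grasp_force: 30.0
```

Request:
tcp_steps(plan=[0, 0, 0.01, 0, 0, 0, 0.03, 0, 0, 0, 0.055, 0, 0, 0, 0.08, 0, 0, 0, 0.1, 0, 0, 0, 0.115, 0, 0, 0, 0.12, 0, 0, 0, 0.12, 0, 0, 0, 0.12, 0])

```text
time: 32.9
ee_pos: [0.4591, -0.2335, 0.0695]
tool_rot: [[1.0, -0.0, -0.0], [-0.0, -1.0, 0.0], [-0.0, -0.0, -1.0]]
ft_force: [1.2, -0.6, -1.5]
opening: 0.65
grasp_force: 30.0
```

```bash
python3 go.py 0.4585 -0.2335 0.0576
```

```text
tool shift [-0.0006 -0.      0.0119] turn -0.0 pos [ 0.4591 -0.2335  0.0695] t 32.9 tilt [-0.0001  0.0002] F [ 1.2 -0.6 -1.5]
```

Request:
tcp_steps(plan=[0, 0, 0.004, 0, 0, 0, 0.007, 0, 0, 0, 0.009, 0, 0, 0, 0.01, 0, 0, 0, 0.011, 0, 0, 0, 0.012, 0, 0, 0, 0.012, 0, 0, 0, 0.012, 0])

```text
time: 33.57
ee_pos: [0.4587, -0.2343, 0.0576]
tool_rot: [[1.0, -0.001, 0.0], [-0.001, -1.0, -0.0], [0.0, 0.0, -1.0]]
ft_force: [-0.2, 0.6, 2.0]
opening: 0.648
grasp_force: 29.9
```

Contact. Release, rise, move clear and check.

Request:
tcp_steps(plan=[0, 0, 0, 0, 0, 0, 0, 0, 0, 0, 0, 0, 0, 0, 0, 0, 0, 0, 0, 0, 0, 0, 0, 0], finger_gap=1.0)

```text
time: 34.07
ee_pos: [0.4586, -0.2342, 0.0574]
tool_rot: [[1.0, -0.001, -0.0], [-0.001, -1.0, 0.0], [-0.0, -0.0, -1.0]]
ft_force: [0.3, -0.3, 0.6]
opening: 0.994
grasp_force: 0.0
```

Request:
tcp_steps(plan=[0, 0, -0.01, 0, 0, 0, -0.03, 0, 0, 0, -0.06, 0, 0, 0, -0.09, 0, 0, 0, -0.12, 0, 0, 0, -0.15, 0, 0, 0, -0.17, 0, 0, 0, -0.17, 0])

```text
time: 34.73
ee_pos: [0.4601, -0.2351, 0.2323]
tool_rot: [[1.0, -0.001, 0.006], [-0.001, -1.0, -0.004], [0.006, 0.004, -1.0]]
ft_force: [1.2, -0.3, 0.6]
opening: 1.001
grasp_force: 0.0
```

Request:
tcp_steps(plan=[-0.015, 0.025, 0, 0, -0.03, 0.055, 0, 0, -0.05, 0.085, 0, 0, -0.07, 0.115, 0, 0, -0.09, 0.145, 0, 0, -0.105, 0.175, 0, 0, -0.125, 0.205, 0, 0, -0.14, 0.235, 0, 0, -0.14, 0.24, 0, 0, -0.14, 0.24, 0, 0])

```text
time: 35.57
ee_pos: [0.3173, -0.4756, 0.2273]
tool_rot: [[1.0, -0.004, -0.0], [-0.004, -1.0, -0.0], [-0.0, 0.0, -1.0]]
ft_force: [0.2, -0.1, -0.4]
opening: 1.0
grasp_force: 0.0
```

Run:
```python
from geo import *
t,s=bot.capture("top"),bot.capture("scene");cv2.imwrite("pics/top3.png",t)
ct=bot.calibration("top");cs=bot.calibration("scene")
P=lambda c,X:(lambda q:q[:2]/q[2])(c["intrinsics"]@(c["R"]@np.array(X)+c["t"]))
H=dict(terra=((.422,.233),.086,.026),green=((.4444,-.0182),.11,.014),white=((.4587,-.234),.098,.03),blue=((.6507,-.1014),.092,.028))
for n,(xy,h,r) in H.items():
    out=[]
    for c,im in((ct,t),(cs,s)):
        for z,rr in((h,r),(.0135,.05)):
            X=np.array([*xy,z]);u=P(c,X);D=np.array([P(c,X+[rr*np.cos(a),rr*np.sin(a),0])-u for a in np.linspace(0,6.28,40)])
            try:
                k=(.8,1.2) if z>.02 else (.9,1.1)
                e=ell(im,(*u,*abs(D).max(0)),*k);out.append(np.round(onplane(c,*e[0],z)[:2],4))
            except Exception as ex: out.append("fail")
    print(n,"top cast,setter",out[0],out[1],"scene",out[2],out[3])
m=np.vstack([t[150:320,220:500],s[80:250,150:430]]) 
cv2.imwrite("pics/fin.png",cv2.resize(np.hstack([t[150:320,220:490],s[85:325,130:400][:170*1] if 0 else cv2.resize(s[85:325,130:400],(191,170))]),None,fx=1.7,fy=1.7,interpolation=cv2.INTER_CUBIC))
```

```text
terra top cast,setter [0.4212 0.2351] [0.4219 0.2343] scene [0.4221 0.2311] [0.4216 0.2313]
green top cast,setter [ 0.4449 -0.0191] [ 0.4425 -0.0169] scene [ 0.444  -0.0192] [ 0.4426 -0.0205]
white top cast,setter [ 0.4575 -0.2326] [ 0.4574 -0.233 ] scene [ 0.4576 -0.2351] [ 0.4591 -0.2365]
blue top cast,setter [ 0.6491 -0.1   ] [ 0.6509 -0.0992] scene [ 0.6491 -0.1032] [ 0.6515 -0.1036]
```

View pics/fin.png

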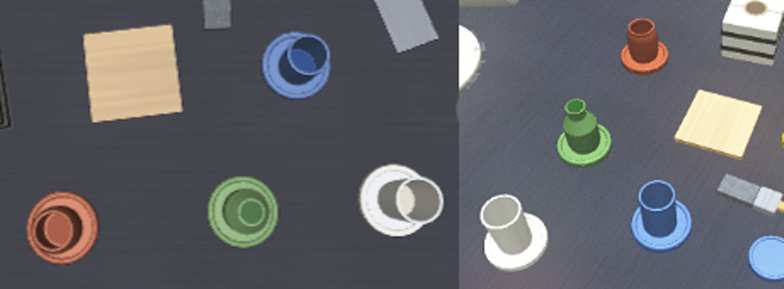

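All four casts stand upright on setters of their own colour, within about 3 mm of centre, and the arm is clear. Handing in.

```bash
python3 -c '
from workcell import bot
print(bot.job_done())'
```

```text
the job is handed in; nothing more can be done
None
```

I handed the job in at about 36 s: all four casts stand upright and released on setters of their own colour, within about 3 mm of centre in both camera views, and the mould was not touched; no verdict came back from the hand-in.

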